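# Load the orbital shaker: each vessel into the clamp of its size

### The arm

A 7-joint arm with a two-finger parallel gripper is mounted at the origin on a cart in front of the work surface, level with it; the furniture and walls round the work are solid. World frame = base frame: x ahead of the robot, y to its left, z up, the work surface at z = 0. Lengths are in mm, angles in rad, forces in N, time in s.
With the tool pointing down it reaches from about 400 to 875 mm from the base axis. Payload 19.3 kg.
Tool frame: the origin (TCP) lies midway between the tips of the shut fingers; the grasp point (between the pads) lies 19 mm behind it (arm.pinch_z is the distance from the TCP to the grasp point, in mm); z points along the fingers, y is the line along which they close (so a half turn about z gives the same grasp; the last joint's range is limited). The gripper opens to 85 mm and grips with 20 to 120 N. Pads are 22 mm wide; open, the fingers measure 114 mm over their backs; the gripper's body (76 mm by 85 mm) begins 54 mm behind the grasp point. The pads swing forward as they close: fully open they stand 13 mm farther back than shut.
Start: joints at [1.264, 0.521, -0.036, 1.599, 0.021, 1.021, -0.113], TCP at [146.593, -607.557, 231.291] pointing down, gripper open.
Joint ranges: [-2.91, 2.91], [-0.3, 2.13], [-1.5, 1.42], [0.17, 2.43], [-1.26, 4.41], [0.16, 1.93], [-2.52, 2.52]. Speed limits (rad/s): [1.89, 1.89, 2.39, 2.39, 3.01, 3.01, 3.01].

### API

Orientations are given as [roll, pitch, yaw] about the fixed x, y, z axes, in that order (R = Rz(yaw) Ry(pitch) Rx(roll)).
In Python, from rig import status, viewer, ticket, finder, arm gives the robot as it stands. The module is installed in compiled form; this text tells all that it offers.
- The arm moves only by the shell command python3 -m crank 'ROWS'. ROWS is JSON, a list that holds one entry, the list of rows, each a list of 7 numbers: the shift along the tool's x, y, z in m, then the turn, a rotation vector about the tool's x, y, z in degrees, then the finger opening in m, from 0 to 0.0854. A call has exactly 5 rows; each row is the pose to reach, as a shift and turn from the pose commanded when the call began, along the tool's axes at that moment; what a row does not reach only later rows make up. A row lasts 1/8 s, in which the tool goes at most 62.5 mm and 10.7 degrees, less where a joint would pass 70% of its speed; a pose out of reach is approached as far as the arm can. A call with a gripper value outside its range is refused whole. The fingers move at their own pace and stop on an object; the grip force is fixed at half the most. Time passes only in rows, so rows that repeat a pose let the fingers close, or fill a call up. It gives the time, the measured TCP pose, the force, the opening and the grip force at its end, in the units of the state.
- status.get_state(): the state, without advancing time (a new reading comes with each control period).
- viewer.read_camera(name): name is "scene" or "top" or "wrist"; returns a dict with "frame" (384x512x3 uint8, blue, green, red), "fx", "fy", "cx", "cy" (pixels), "extrinsics" (4x4, takes a point from camera to world coordinates). Camera axes: x right, y down, z forward; pixel columns grow to the right and rows downward; lengths in mm; the calibration is good to about 2 mm. A picture is of the moment at which its call begins. There is no depth.
- ticket.close_job(): hands the job in; it is judged then, once.
Trained networks look in a picture, given as the dict that the camera call returned (one of the last four; its "shot" number tells which), for a name from the list of things; names that differ only in an ending like _2 or _b are one class to them, and where a whole thing is asked for, a point or a joint stands for the part that bears it (a point fixed in the world has none). Each returns a list of dicts, best first, with "score" (0 to 1); they miss things now and then, are a little off and sometimes report something else, mostly with a low value. They report only what shows in the picture. A call takes as long as a camera call. They do not tell look-alikes from the thing itself.
- finder.boxes_of(picture, query): "at" ([column, row] in pixels, amid what is visible of it).
- finder.silhouettes(picture, query): "mask" (384x512 bool, what is visible of it) and "at" ([column, row] in pixels, amid what is visible of it).
- finder.spot_point(picture, query): "at" ([column, row] in pixels: a listed point, or the origin of a listed thing).
The state is a dict: "t": time; "joint_pos": joint angles; "joint_vel": joint speeds; "joint_torque": joint torques, N m; "eef_pos": TCP position; "tool_rot": TCP orientation; "force": force on the tool from outside, world axes, zero at the start; "ft_torque": the same for the moment, N m; "gripper_width": finger opening in mm; "grasp_force": force on a finger pad.
Only numpy, scipy, OpenCV 4.12 (cv2) and the standard library are available. Lean on these libraries where they do the work, as an engineer would, in place of code of your own. Each camera call takes 0.05 s, during which the arm holds its last target. There are 200 camera calls.

### The job

Load the orbital shaker: stand the glass vial, the stoppered conical flask, the clear bottle and the amber bottle each in the spring clamp that fits its base, upright and right down on the clamp's base disc. The four clamps differ only in size, narrowest vessel to narrowest clamp and so on. Keep the vessels upright and do not let them drop.

Things in the scene. Friction and masses are not known exactly. Their poses are not given: they have to be found in the camera images.
- vial: glass sample vial with white screw cap and a white paper label round it, the smallest vessel: body 37 mm diameter up to 68 mm height, then a short shoulder, cap 33 mm diameter from 75 to 95 mm (grip here); 0.08 kg. Stands loose on the worktop. Origin: centre of the underside, z up along the vial.
- conical_flask: small clear glass conical flask with a white stopper (fixed in it): base 52 mm diameter, stopper 40 mm diameter from 84 to 104 mm height (grip here); 0.11 kg. Stands loose on the worktop. Origin: centre of the underside, z up along the flask.
- clear_bottle: clear glass screw-cap bottle with teal cap: body 68 mm diameter up to 78 mm height, shoulder above it, neck and cap to be gripped as 41 mm diameter from 100 to 136 mm; 0.35 kg. Stands loose on the worktop. Origin: centre of the underside, z up along the bottle.
- amber_bottle: amber glass screw-cap bottle with black cap, the widest and tallest vessel: body 80 mm diameter up to 84 mm height, shoulder above it, neck and cap to be gripped as 43 mm diameter from 106 to 146 mm; 0.45 kg. Stands loose on the worktop. Origin: centre of the underside, z up along the bottle.
- clamp_37: sprung steel clamp for the vial, fixed on the platform: 3 mm base disc and four upright arms on a circle of 43 mm inner diameter (3 mm play round the 37 mm base of its vessel); arms 34 mm high over the platform, the top 14 mm flare outward by 7.5 mm. Origin: centre of the disc's underside, on the platform, z up; a seated vessel stands 3 mm above it.
- clamp_52: sprung steel clamp for the conical flask, fixed on the platform: 3 mm base disc and four upright arms on a circle of 58 mm inner diameter (3 mm play round the 52 mm base of its vessel); arms 40 mm high over the platform, the top 14 mm flare outward by 7.5 mm. Origin: centre of the disc's underside, on the platform, z up; a seated vessel stands 3 mm above it.
- clamp_68: sprung steel clamp for the clear bottle, fixed on the platform: 3 mm base disc and four upright arms on a circle of 74 mm inner diameter (3 mm play round the 68 mm base of its vessel); arms 46 mm high over the platform, the top 14 mm flare outward by 7.5 mm. Origin: centre of the disc's underside, on the platform, z up; a seated vessel stands 3 mm above it.
- clamp_80: sprung steel clamp for the amber bottle, fixed on the platform: 3 mm base disc and four upright arms on a circle of 86 mm inner diameter (3 mm play round the 80 mm base of its vessel); arms 50 mm high over the platform, the top 14 mm flare outward by 7.5 mm. Origin: centre of the disc's underside, on the platform, z up; a seated vessel stands 3 mm above it.
- shaker: low white bench-top orbital shaker, switched off and fixed: square aluminium platform 280 x 280 mm, its top 60 mm above the worktop; four clamps on it at the corners of a 140 mm square, in any order; housing 300 mm wide, reaching 191 mm toward -x of the origin with the control panel. Origin: on the worktop under the middle of the platform; x away from the control panel, z up.
Not all that is in view belongs to the job. Leave any red look-alike of the clear_bottle alone.

How it is judged (in metres and radians):
At the end, for the whole second after the job is handed in: Each of the four vessels is in its own clamp: its axis within 8 mm of the clamp's centre, its underside less than 8 mm above the clamp's underside (on the 3 mm base disc), upright within 0.1 rad, at rest (horizontal distance between vial and clamp_37 below 0.008 m and z of vial in the frame of clamp_37 below 0.008 m and angle between each of vial, conical_flask, clear_bottle, amber_bottle's own z axis and vertical below 0.1 rad and linear speed of each of vial, conical_flask, clear_bottle, amber_bottle below 0.02 m/s and horizontal distance between conical_flask and clamp_52 below 0.008 m and z of conical_flask in the frame of clamp_52 below 0.008 m and horizontal distance between clear_bottle and clamp_68 below 0.008 m and z of clear_bottle in the frame of clamp_68 below 0.008 m and horizontal distance between amber_bottle and clamp_80 below 0.008 m and z of amber_bottle in the frame of clamp_80 below 0.008 m); the robot touches nothing.
It fails at once if a vessel is tipped by more than 0.6 rad (angle between any of vial, conical_flask, clear_bottle, amber_bottle's own z axis and vertical above 0.6 rad).
It fails at once if a vessel falls freely: faster than 0.6 m/s (a drop of about 18 mm) with no finger on it ((linear speed of vial above 0.6 m/s and contact force between the fingers and vial below 0.02 N) or (linear speed of conical_flask above 0.6 m/s and contact force between the fingers and conical_flask below 0.02 N) or (linear speed of clear_bottle above 0.6 m/s and contact force between the fingers and clear_bottle below 0.02 N) or (linear speed of amber_bottle above 0.6 m/s and contact force between the fingers and amber_bottle below 0.02 N)).
It also fails if it takes over 115 s, if anything falls off the work surface, if the arm or the gripper's body presses on something with over 40 N, if the wrist force passes 120 N, or if a joint passes its speed limit or range.

## Working session

There is one attempt and no reset: what is moved stays moved. The work goes in short steps, Python scripts to look and compute and a shell command to move; the robot and the scene stay as the last step left them, time stands still between calls to the robot, and variables do not carry over. Pictures are saved under pics/ and viewed, at most 14 in all, crops included, and the job is handed in when it is done.

```bash
mkdir -p pics; cat > h.py <<'E'
import numpy as np, cv2
from rig import status, viewer, ticket, finder, arm
from scipy.spatial.transform import Rotation as R
def ray(p,uv):
    T=np.array(p["extrinsics"]); d=np.array([(uv[0]-p["cx"])/p["fx"],(uv[1]-p["cy"])/p["fy"],1.])
    return T[:3,3],T[:3,:3]@d
def atz(p,uv,z):
    o,d=ray(p,uv); return o+d*(z-o[2])/d[2]
def proj(p,X):
    T=np.array(p["extrinsics"]); c=T[:3,:3].T@(np.array(X)-T[:3,3]); return [p["fx"]*c[0]/c[2]+p["cx"],p["fy"]*c[1]/c[2]+p["cy"]]
E
python3 - <<'E'
from h import *
s=status.get_state(); print(s["eef_pos"],s["tool_rot"],s["t"])
N=["vial","conical_flask","clear_bottle","amber_bottle","clamp_37","clamp_52","clamp_68","clamp_80","shaker"]
ims=[]
for c in ["top","scene"]:
    p=viewer.read_camera(c); print(c,np.array(p["extrinsics"]).round(2).tolist(),p["fx"])
    cv2.imwrite(f"pics/{c}0.png",p["frame"])
    for n in N:
        z=60 if n.startswith("clamp") else 0
        for r in finder.spot_point(p,n)[:4]: print(n,round(r["score"],2),np.round(r["at"]),atz(p,r["at"],z).round(0)[:2])
E
```

```text
[ 146.47426357 -607.25492169  230.7269836 ] [-3.14046760e+00  1.21392002e-04  2.36790659e-01] 0.0
top [[-0.03, -0.98, 0.2, 169.38], [-1.0, 0.03, -0.01, -98.66], [0.0, -0.2, -0.98, 1571.93], [0.0, 0.0, 0.0, 1.0]] 428.12345957746857
vial 0.52 [306. 164.] [ 582. -308.]
conical_flask 0.79 [142. 168.] [588. 314.]
clear_bottle 0.97 [334. 153.] [ 622. -418.]
clear_bottle 0.84 [315. 212.] [ 399. -332.]
clear_bottle 0.62 [378. 232.] [ 318. -557.]
clear_bottle 0.36 [226. 176.] [547.  -4.]
amber_bottle 0.81 [132. 224.] [374. 345.]
clamp_37 0.87 [246. 191.] [472. -80.]
clamp_37 0.86 [208. 194.] [465.  57.]
clamp_37 0.52 [201. 157.] [604.  83.]
clamp_37 0.5 [238. 154.] [611. -51.]
clamp_52 0.87 [246. 191.] [472. -80.]
clamp_52 0.86 [208. 194.] [465.  57.]
clamp_52 0.52 [201. 157.] [604.  83.]
clamp_52 0.5 [238. 154.] [611. -51.]
clamp_68 0.87 [246. 191.] [472. -80.]
clamp_68 0.86 [208. 194.] [465.  57.]
clamp_68 0.52 [201. 157.] [604.  83.]
clamp_68 0.5 [238. 154.] [611. -51.]
clamp_80 0.87 [246. 191.] [472. -80.]
clamp_80 0.86 [208. 194.] [465.  57.]
clamp_80 0.52 [201. 157.] [604.  83.]
clamp_8
[... 431 characters left out ...]
168. 297.] [382. 331.]
clamp_37 0.69 [253. 204.] [493. -74.]
clamp_37 0.68 [231. 186.] [613. -63.]
clamp_37 0.63 [225. 222.] [482.  50.]
clamp_37 0.52 [200. 201.] [615.  65.]
clamp_52 0.69 [253. 204.] [493. -74.]
clamp_52 0.68 [231. 186.] [613. -63.]
clamp_52 0.63 [225. 222.] [482.  50.]
clamp_52 0.52 [200. 201.] [615.  65.]
clamp_68 0.69 [253. 204.] [493. -74.]
clamp_68 0.68 [231. 186.] [613. -63.]
clamp_68 0.63 [225. 222.] [482.  50.]
clamp_68 0.52 [200. 201.] [615.  65.]
clamp_80 0.69 [253. 204.] [493. -74.]
clamp_80 0.68 [231. 186.] [613. -63.]
clamp_80 0.63 [225. 222.] [482.  50.]
clamp_80 0.52 [200. 201.] [615.  65.]
shaker 0.6 [229. 212.] [556. -13.]
shaker 0.3 [168. 295.] [388. 329.]
```

```bash
ls pics
```

```text
scene0.png
top0.png
```

```bash
python3 -c "
import cv2
a=cv2.imread('pics/top0.png')[110:260,90:400];cv2.imwrite('pics/top0c.png',cv2.resize(a,None,fx=2.58,fy=2.58,interpolation=cv2.INTER_CUBIC))
a=cv2.imread('pics/scene0.png')[120:340,110:370];cv2.imwrite('pics/scene0c.png',cv2.resize(a,None,fx=2.7,fy=2.7,interpolation=cv2.INTER_CUBIC))"
```

```text
(no output)
```

View pics/top0c.png

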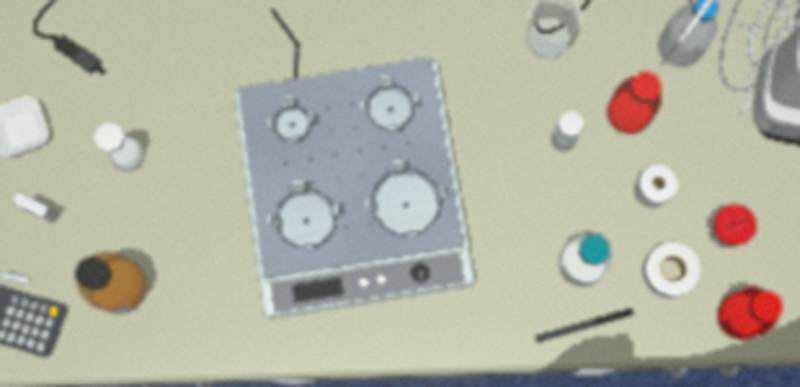

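View pics/scene0c.png

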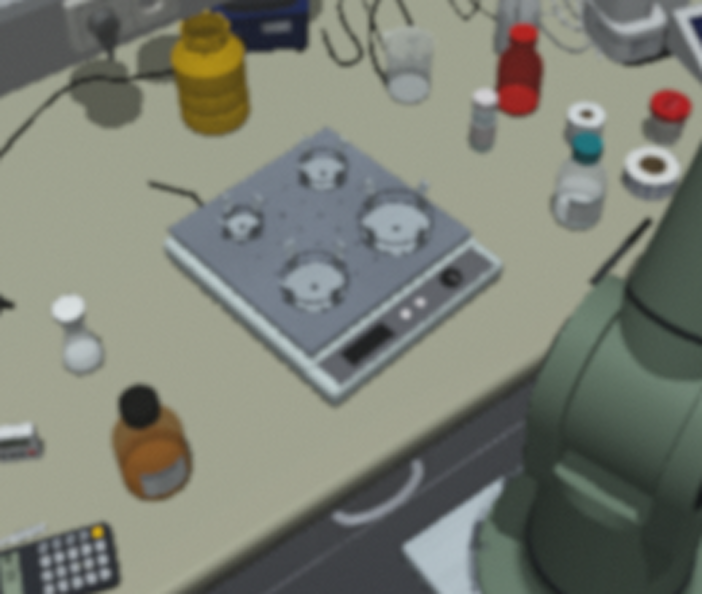

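The top crop shows the clamps by size: the smallest at px (203,157), the next at (241,152), then (208,195), and the largest at (247,189). The vial is at (310,160), the flask at (137,167) and the amber bottle at (132,220).

Clear-bottle candidates: (316,212) has the teal cap and clear body, so it fits the description. (334,153) and (378,232) are red look-alikes.

I'll head to the vial and check from close by.

```bash
python3 -m crank '[[[0.049,-0.019,0.003,0,0,-7.6,0.0854],[0.097,-0.037,0.006,0,0,-15.2,0.0854],[0.146,-0.056,0.009,0,0,-22.8,0.0854],[0.194,-0.075,0.012,0,0,-30.4,0.0854],[0.243,-0.093,0.015,0,0,-38,0.0854]]]'
cat >> h.py <<'E'
def to(x,y,z,yaw=np.pi/2):
    s=status.get_state(); r=R.from_euler("xyz",s["tool_rot"]); d=r.inv().apply(np.array([x,y,z])-s["eef_pos"])
    g=r.inv()*R.from_euler("xyz",[np.pi,0,yaw]); print("at",np.round(s["eef_pos"],1),np.round(s["tool_rot"],3),"t",s["t"],"shift m",(d/1000).round(4),"turn",g.as_rotvec(degrees=True).round(1))
E
python3 -c "
from h import *
to(560,-312,200)"
```

```text
t: 1.62
eef_pos: [362.2, -459.2, 216.4]
tool_rot: [3.141, 0.0, 0.904]
force: [0.1, -1.1, -0.2]
gripper_width: 85.3
grasp_force: 0.0
at [ 362.2 -459.2  216.4] [3.141 0.    0.904] t 1.625 shift m [0.2379 0.0644 0.0164] turn [  0.    0.  -38.2]
```

```bash
python3 -c "
import cv2
a=cv2.imread('pics/scene0.png')[130:215,270:370];cv2.imwrite('pics/cb.png',cv2.resize(a,None,fx=6,fy=6,interpolation=cv2.INTER_CUBIC))"
```

```text
(no output)
```

View pics/cb.png

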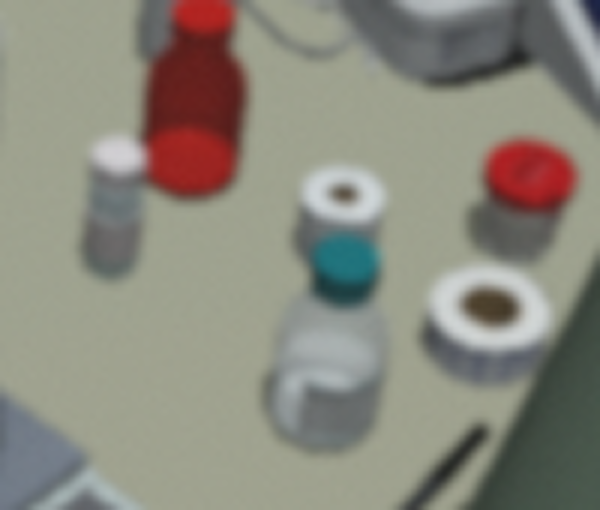

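The crop confirms it: the clear bottle with the teal cap is at scene px (325,190), and the red look-alike is behind it at (302,150). The vial is at (289,165).

```bash
python3 -m crank '[[[0.048,0.013,0.003,0,0,-7.6,0.0854],[0.095,0.026,0.006,0,0,-15.2,0.0854],[0.143,0.039,0.009,0,0,-22.8,0.0854],[0.19,0.051,0.012,0,0,-30.4,0.0854],[0.238,0.064,0.016,0,0,-38.2,0.0854]]]'
python3 - <<'E'
from h import *
to(588,-312,200)
p=viewer.read_camera("wrist"); T=np.array(p["extrinsics"]); print(T.round(2).tolist(),p["fx"])
f=p["frame"].copy()
for n in ["vial","clear_bottle"]:
    for r in finder.silhouettes(p,n)[:3]:
        m=r["mask"]; ys,xs=np.nonzero(m); print("sil",n,round(r["score"],2),r["at"],xs.min(),xs.max(),ys.min(),ys.max()); f[cv2.Canny(m.astype(np.uint8)*255,1,2)>0]=(0,0,255)
    for r in finder.spot_point(p,n)[:3]: print(n,round(r["score"],2),r["at"],atz(p,r["at"],0).round(0)[:2])
cv2.imwrite("pics/w1.png",f)
E
```

```text
t: 2.25
eef_pos: [560.2, -312.7, 200.3]
tool_rot: [3.141, 0.0, 1.571]
force: [0.8, -1.3, 0.4]
gripper_width: 85.5
grasp_force: 0.0
at [ 560.2 -312.7  200.3] [3.141 0.    1.571] t 2.25 shift m [0.0007 0.0278 0.0003] turn [ 0.  0. -0.]
[[1.0, 0.0, 0.0, 559.96], [0.0, -0.95, -0.32, -231.36], [0.0, 0.32, -0.95, 343.07], [0.0, 0.0, 0.0, 1.0]] 269.39673408253003
sil vial 0.88 [273.6, 180.6] 259 296 155 205
vial 0.62 [271.7, 167.7] [ 583. -314.]
sil clear_bottle 0.86 [102.4, 202.0] 40 158 155 246
sil clear_bottle 0.76 [95.7, 359.8] 86 103 298 374
sil clear_bottle 0.58 [308.1, 267.9] 275 342 216 321
clear_bottle 0.78 [294.8, 238.7] [ 618. -418.]
clear_bottle 0.66 [136.1, 178.4] [ 404. -329.]
```

View pics/w1.png

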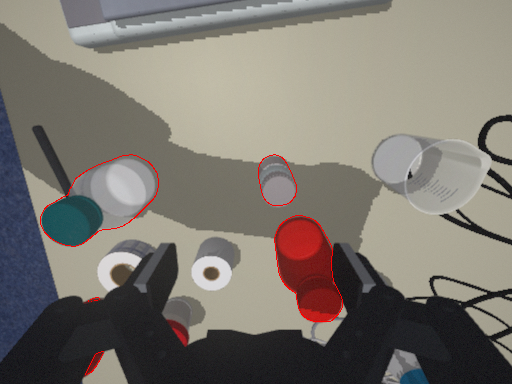

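The wrist view shows the vial at (277,180), the teal-capped clear bottle at (100,200), and the red look-alike to be left alone at (308,268). I'll fit profile models to the masks.

```bash
cat >> h.py <<'E'
from scipy.optimize import minimize
PROF=dict(vial=[(18.5,0),(18.5,68),(16.5,75),(16.5,95)],clear_bottle=[(34,0),(34,78),(20.5,100),(20.5,136)],amber_bottle=[(40,0),(40,84),(21.5,106),(21.5,146)],conical_flask=[(26,0),(26,5),(14,70),(20,84),(20,104)])
A=np.linspace(0,2*np.pi,32)
def render(p,n,x,y,z0=0):
    S=8; m=np.zeros((384*2,512*2),np.uint8)
    c=[np.array([proj(p,[x+r*np.cos(a),y+r*np.sin(a),z0+z]) for a in A]) for r,z in PROF[n]]
    for a,b in zip(c,c[1:]):
        h=cv2.convexHull(np.vstack([a,b]).astype(np.float32)); cv2.fillConvexPoly(m,np.round(h*2*16).astype(np.int32),255,shift=4)
    return cv2.GaussianBlur(cv2.resize(m,(512,384),interpolation=cv2.INTER_AREA).astype(np.float32)/255,(0,0),1.2)
def fit(p,n,guess,z0=0):
    best=None
    for r in finder.silhouettes(p,n):
        m=cv2.GaussianBlur(r["mask"].astype(np.float32),(0,0),1.2)
        f=lambda q:float(np.abs(render(p,n,q[0],q[1],z0)-m).sum()/m.sum())
        g=np.array(guess,float); o=minimize(f,g,method="Nelder-Mead",options=dict(initial_simplex=[g,g+[12,0],g+[0,12]],xatol=.2,fatol=1e-4))
        if best is None or o.fun<best[0]: best=(round(o.fun,3),o.x.round(1),round(r["score"],2))
    return best
E
python3 - <<'E'
from h import *
for c in ["wrist","top","scene"]:
    p=viewer.read_camera(c)
    for n,g in dict(vial=(588,-312),clear_bottle=(405,-333),conical_flask=(582,318),amber_bottle=(378,338)).items():
        if c=="wrist" and g[1]>0: continue
        print(c,n,fit(p,n,g))
    for r in finder.silhouettes(p,"clamp_37")[:4] if c!="wrist" else []:
        m=r["mask"]; print("clamp",m.sum(),r["at"],atz(p,r["at"],70).round(0))
    for r in finder.spot_point(p,"shaker")[:1]: print("shaker",r["at"],atz(p,r["at"],0).round(1))
E
```

```text
wrist vial (np.float64(0.046), array([ 584.3, -314.5]), 0.91)
wrist clear_bottle (np.float64(0.029), array([ 401.2, -331.1]), 0.77)
top vial (np.float64(1.488), array([ 577.3, -312.8]), 0.57)
top clear_bottle (np.float64(1.86), array([223.5, -69. ]), 0.94)
top conical_flask (np.float64(0.126), array([581.8, 323.9]), 0.52)
top amber_bottle (np.float64(0.043), array([386. , 327.9]), 0.97)
clamp 436 [207.5, 192.8] [469.  59.  70.]
clamp 182 [199.3, 154.9] [610.  88.  70.]
clamp 573 [246.9, 188.0] [482. -82.  70.]
clamp 274 [239.8, 149.3] [627. -60.  70.]
shaker [223.9, 176.0] [545.6   4.4   0. ]
scene vial (np.float64(1.0), array([ 1721.6, -1619.8]), 0.43)
scene clear_bottle (np.float64(0.064), array([ 401.3, -333.3]), 0.62)
scene conical_flask (np.float64(0.279), array([586.8, 321.1]), 0.7)
scene amber_bottle (np.float64(0.088), array([389.1, 328.5]), 0.73)
clamp 242 [230.0, 186.0] [606. -56.  70.]
clamp 467 [257.9, 203.9] [476. -84.  70.]
clamp 163 [198.4, 196.6] [629.  63.  70.]
shaker [227.8, 215.4] [546.7  -2.2   0. ]
```

```bash
python3 -m crank '[[[-0.001,0.012,0.02,0,0,0,0.0854],[-0.002,0.024,0.045,0,0,0,0.0854],[-0.002,0.024,0.085,0,0,0,0.0854],[-0.002,0.024,0.132,0,0,0,0.0854],[-0.002,0.024,0.132,0,0,0,0.0854]]]' && python3 -m crank '[[[0,0,0,0,0,0,0],[0,0,0,0,0,0,0],[0,0,0,0,0,0,0],[0,0,0,0,0,0,0],[0,0,0,0,0,0,0]]]'; python3 -m crank '[[[0,0,0,0,0,0,0],[0,0,0,0,0,0,0],[0,0,0,0,0,0,0],[0,0,-0.01,0,0,0,0],[0,0,-0.02,0,0,0,0]]]'
python3 -c "
from h import *
p=viewer.read_camera('wrist');s=status.get_state();print(fit(p,'vial',s['eef_pos'][:2],12))"
```

```text
t: 4.03
eef_pos: [581.3, -314.7, 65.5]
tool_rot: [-3.137, -0.002, 1.567]
force: [0.0, 0.8, 1.0]
gripper_width: 85.3
grasp_force: 0.0
t: 4.65
eef_pos: [583.9, -316.0, 70.0]
tool_rot: [3.14, 0.001, 1.567]
force: [-1.1, 1.3, 11.1]
gripper_width: 31.4
grasp_force: 59.2
t: 5.28
eef_pos: [583.2, -315.6, 89.3]
tool_rot: [3.141, 0.0, 1.567]
force: [-0.6, 0.7, -0.8]
gripper_width: 30.9
grasp_force: 59.3
(np.float64(0.045), array([ 583.3, -319.4]), 0.79)
```

```bash
python3 -m crank '[[[0,0,-0.025,0,0,0,0],[0,0,-0.05,0,0,0,0],[0,0,-0.075,0,0,0,0],[0,0,-0.1,0,0,0,0],[0,0,-0.125,0,0,0,0]]]'
python3 - <<'E'
from h import *
p=viewer.read_camera('wrist');s=status.get_state()
for z in (-70,-75): print(fit(p,'vial',s['eef_pos'][:2],s['eef_pos'][2]+z))
to(590,-40,215)
f=p["frame"].copy(); cv2.imwrite("pics/w2.png",f)
E
```

```text
t: 6.0
eef_pos: [582.9, -315.6, 214.1]
tool_rot: [-3.141, -0.0, 1.567]
force: [-0.1, -0.3, -1.6]
gripper_width: 31.2
grasp_force: 59.3
(np.float64(0.135), array([ 583.2, -310.8]), 0.91)
(np.float64(0.064), array([ 583.1, -314.8]), 0.91)
at [ 583.4 -315.8  214.3] [3.140e+00 1.000e-03 1.567e+00] t 6.15 shift m [ 0.2758  0.0054 -0.001 ] turn [ 0.1  0.1 -0.2]
```

View pics/w2.png

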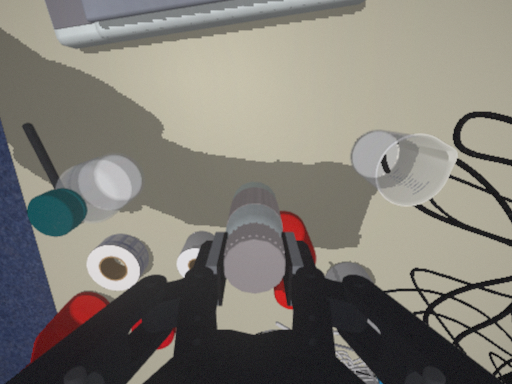

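The vial is held upright at (255,245) in the image. Next I'll move over the shaker and measure the clamps.

```bash
python3 -m crank '[[[0.02,0.001,0,0,0,0,0],[0.055,0.001,0,0,0,0,0],[0.095,0.002,0,0,0,0,0],[0.135,0.003,0,0,0,0,0],[0.175,0.004,0,0,0,0,0]]]' && python3 -m crank '[[[0.035,0.001,0,0,0,0,0],[0.065,0.001,0,0,0,0,0],[0.085,0.001,0,0,0,0,0],[0.098,0.001,0,0,0,0,0],[0.1,0.001,0,0,0,0,0]]]'
python3 - <<'E'
from h import *
to(605,83,215)
for c in ["wrist","top"]:
    p=viewer.read_camera(c); f=p["frame"].copy()
    for r in finder.spot_point(p,"clamp_37")[:5]: print("spot",round(r["score"],2),np.round(r["at"],1),atz(p,r["at"],60).round(1)[:2])
    for r in finder.silhouettes(p,"clamp_37")[:5]:
        m=r["mask"]; ys,xs=np.nonzero(m); print("sil",round(r["score"],2),m.sum(),[xs.min(),xs.max(),ys.min(),ys.max()],atz(p,r["at"],75).round(1)[:2]); f[cv2.Canny(m.astype(np.uint8)*255,1,2)>0]=(0,0,255)
    for r in finder.spot_point(p,"shaker")[:1]: print("shaker",r["at"],atz(p,r["at"],0).round(1))
    cv2.imwrite(f"pics/c_{c}.png",f)
E
```

```text
t: 6.78
eef_pos: [587.1, -138.2, 212.4]
tool_rot: [-3.14, -0.001, 1.568]
force: [0.9, -0.7, -1.7]
gripper_width: 30.7
grasp_force: 59.4
t: 7.4
eef_pos: [589.1, -40.2, 213.1]
tool_rot: [-3.141, 0.0, 1.567]
force: [-0.6, 0.8, 0.1]
gripper_width: 31.1
grasp_force: 59.4
at [589.1 -40.2 213.1] [-3.141  0.     1.567] t 7.4 shift m [ 0.1233  0.0154 -0.0019] turn [-0.   0.  -0.2]
spot 0.96 [279.5 193.2] [618.4 -60.8]
spot 0.88 [163.2 212.9] [480.6 -85.2]
spot 0.86 [127.6  84.3] [459.9  57.4]
spot 0.77 [264.   69.8] [599.3  70.6]
sil 0.88 5238 [np.int64(95), np.int64(201), np.int64(174), np.int64(274)] [481.5 -83.1]
sil 0.87 6248 [np.int64(53), np.int64(169), np.int64(19), np.int64(137)] [463.7  59.6]
sil 0.82 1818 [np.int64(262), np.int64(324), np.int64(170), np.int64(230)] [628.9 -58.9]
sil 0.79 3202 [np.int64(232), np.int64(305), np.int64(18), np.int64(99)] [598.9  75.8]
shaker [220.6, 138.7] [545.3  -5.9   0. ]
spot 0.66 [209.1 195.1] [462.3  54.7]
spot 0.46 [201.7 156.5] [607.1  80.6]
sil 0.97 454 [np.int64(194), np.int64(220), np.int64(180), np.int64(206)] [464.9  56.7]
sil 0.72 193 [np.int64(194), np.int64(211), np.int64(147), np.int64(164)] [604.5  87.9]
sil 0.61 367 [np.int64(306), np.int64(327), np.int64(200), np.int64(220)] [ 400.6 -326.1]
shaker [227.3, 174.3] [551.8  -8.6   0. ]
```

View pics/c_wrist.png

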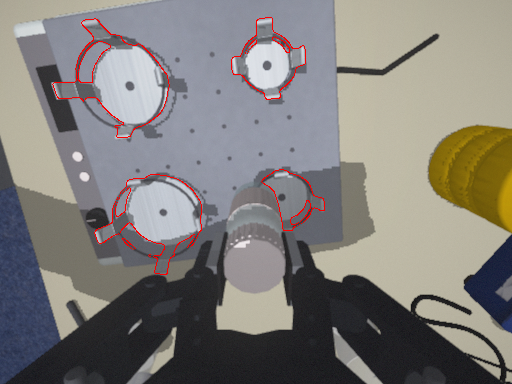

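The clamp centre holes show at (267,65) for clamp_37, (130,86) for clamp_68, (163,212) for clamp_80 and (281,197) for clamp_52. I'll refine those and fit the 140 mm square.

```bash
python3 - <<'E'
from h import *
from scipy.optimize import least_squares
p=viewer.read_camera("wrist"); g=cv2.cvtColor(p["frame"],cv2.COLOR_BGR2GRAY).astype(float)
P=[]
for u,v in [(267,65),(130,86),(163,212),(281,197)]:
    w=g[v-7:v+8,u-7:u+8]; d=np.clip(np.median(w)-25-w,0,None); Y,X=np.mgrid[v-7:v+8,u-7:u+8]
    c=[(d*X).sum()/d.sum(),(d*Y).sum()/d.sum()]; P.append(atz(p,c,63)[:2]); print(np.round(c,1),P[-1].round(1),int((d>0).sum()))
P=np.array(P); S=np.array([[70,70],[-70,70],[-70,-70],[70,-70]])
f=lambda q:(q[:2]+S@np.array([[np.cos(q[2]),np.sin(q[2])],[-np.sin(q[2]),np.cos(q[2])]])-P).ravel()
o=least_squares(f,[540,0,.1],loss="soft_l1"); print(o.x.round(3),f(o.x).reshape(4,2).round(1).tolist(),(P+f(o.x).reshape(4,2)).round(1).tolist())
t=(P+f(o.x).reshape(4,2))[0]; to(t[0],t[1],215)
s=status.get_state(); q=[]
for z in (-68,-72,-75,-78): q.append((z,fit(p,'vial',s['eef_pos'][:2],s['eef_pos'][2]+z)))
print(q)
E
```

```text
[266.4  64. ] [601.8  74.6] 80
[129.   84.7] [462.8  56.1] 76
[162.7 211.4] [481.3 -82.9] 50
[281.1 196.1] [620.2 -64.4] 48
[ 5.41534e+02 -4.17200e+00  1.32000e-01] [[-0.1, -0.1], [0.1, -0.1], [0.0, 0.1], [-0.1, 0.1]] [[601.7, 74.4], [462.9, 56.0], [481.4, -82.8], [620.1, -64.3]]
at [589.2 -41.1 213.3] [-3.142  0.     1.566] t 7.85 shift m [ 0.1156  0.012  -0.0017] turn [-0.   0.  -0.3]
[(-68, (np.float64(0.073), array([589.5, -38.5]), 0.61)), (-72, (np.float64(0.037), array([589.3, -41.4]), 0.61)), (-75, (np.float64(0.039), array([589.5, -43.4]), 0.61)), (-78, (np.float64(0.065), array([589.4, -46. ]), 0.61))]
```

```bash
python3 -m crank '[[[0.02,0.002,0,0,0,0,0],[0.055,0.006,0,0,0,0,0],[0.09,0.01,0,0,0,0,0],[0.11,0.0122,0,0,0,0,0],[0.1165,0.0122,0,0,0,0,0]]]' && python3 -m crank '[[[0,0,0.01,0,0,0,0],[0,0,0.022,0,0,0,0],[0,0,0.034,0,0,0,0],[0,0,0.042,0,0,0,0],[0,0,0.047,0,0,0,0]]]'
python3 -m crank '[[[0,0,0.006,0,0,0,0],[0,0,0.012,0,0,0,0],[0,0,0.018,0,0,0,0],[0,0,0.022,0,0,0,0],[0,0,0.024,0,0,0,0]]]'
python3 - <<'E'
from h import *
to(601.7,75.4,136)
p=viewer.read_camera("wrist"); s=status.get_state()
cv2.imwrite("pics/w3.png",p["frame"]); print(fit(p,'vial',s['eef_pos'][:2],s['eef_pos'][2]-73))
E
```

```text
t: 8.68
eef_pos: [601.8, 77.2, 213.2]
tool_rot: [-3.141, -0.0, 1.568]
force: [-0.2, -0.6, -1.6]
gripper_width: 31.0
grasp_force: 59.3
t: 9.3
eef_pos: [601.8, 75.6, 165.6]
tool_rot: [-3.141, 0.0, 1.566]
force: [-0.9, -0.6, -0.8]
gripper_width: 31.3
grasp_force: 59.4
t: 9.93
eef_pos: [601.8, 75.8, 142.1]
tool_rot: [-3.141, -0.0, 1.567]
force: [0.0, 0.7, -0.8]
gripper_width: 31.3
grasp_force: 59.4
at [601.8  75.8 142.1] [-3.141 -0.     1.567] t 9.925 shift m [-0.0004 -0.0001  0.0061] turn [-0.  -0.  -0.2]
(np.float64(0.037), array([601.8,  75.2]), 0.83)
```

View pics/w3.png

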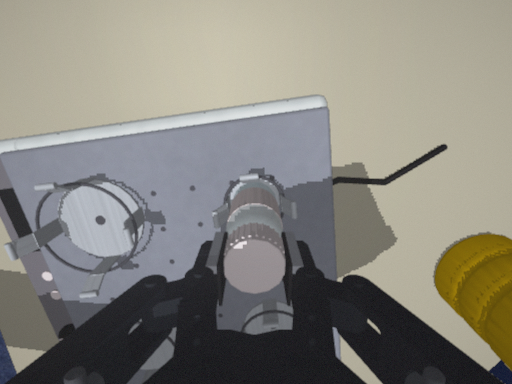

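The vial is between the clamp arms at (250,195), with no side force. I'll lower it slowly to contact.

```bash
python3 -m crank '[[[0,0,0.001,0,0,0,0],[0,0,0.002,0,0,0,0],[0,0,0.003,0,0,0,0],[0,0,0.004,0,0,0,0],[0,0,0.005,0,0,0,0]]]'; python3 -m crank '[[[0,0,0.001,0,0,0,0],[0,0,0.0015,0,0,0,0],[0,0,0.002,0,0,0,0],[0,0,0.0025,0,0,0,0],[0,0,0.003,0,0,0,0]]]'
```

```text
t: 10.65
eef_pos: [601.9, 75.8, 137.2]
tool_rot: [3.142, -0.0, 1.567]
force: [0.8, 0.1, -1.1]
gripper_width: 30.9
grasp_force: 59.4
t: 11.28
eef_pos: [601.9, 75.8, 134.3]
tool_rot: [3.142, -0.0, 1.567]
force: [0.8, -0.6, -1.5]
gripper_width: 30.9
grasp_force: 59.4
```

```bash
python3 -m crank '[[[0,0,0.0005,0,0,0,0],[0,0,0.001,0,0,0,0],[0,0,0.0015,0,0,0,0],[0,0,0.002,0,0,0,0],[0,0,0.002,0,0,0,0]]]';  python3 -m crank '[[[0,0,0.0005,0,0,0,0],[0,0,0.001,0,0,0,0],[0,0,0.0015,0,0,0,0],[0,0,0.002,0,0,0,0],[0,0,0.002,0,0,0,0]]]'
```

```text
t: 11.9
eef_pos: [602.0, 75.9, 133.0]
tool_rot: [3.141, 0.0, 1.567]
force: [-3.1, -0.1, 10.7]
gripper_width: 31.2
grasp_force: 60.9
t: 12.52
eef_pos: [602.4, 76.1, 132.8]
tool_rot: [3.14, 0.0, 1.567]
force: [-12.4, -2.7, 40.1]
gripper_width: 31.1
grasp_force: 65.3
```

```bash
python3 -m crank '[[[0,0,-0.002,0,0,0,0],[0,0,-0.002,0,0,0,0.01],[0,0,-0.002,0,0,0,0.06],[0,0,-0.002,0,0,0,0.075],[0,0,-0.002,0,0,0,0.075]]]'; python3 -m crank '[[[0,0,-0.01,0,0,0,0.075],[0,0,-0.03,0,0,0,0.075],[0,0,-0.06,0,0,0,0.08],[0,0,-0.1,0,0,0,0.0854],[0,0,-0.13,0,0,0,0.0854]]]'
python3 - <<'E'
from h import *
to(582,322,230)
p=viewer.read_camera("wrist"); print(fit(p,'vial',(601.7,74.4),63))
for n,g in dict(conical_flask=(583,322),amber_bottle=(386,328)).items():print(n,fit(p,n,g))
E
```

```text
t: 13.15
eef_pos: [601.8, 75.8, 132.1]
tool_rot: [-3.141, -0.0, 1.567]
force: [-0.4, -0.6, -0.3]
gripper_width: 75.3
grasp_force: 0.0
t: 13.78
eef_pos: [602.0, 75.9, 264.7]
tool_rot: [3.14, -0.0, 1.567]
force: [-0.2, 0.6, -0.1]
gripper_width: 84.8
grasp_force: 0.0
at [602.   75.9 264.7] [ 3.14  -0.     1.567] t 13.775 shift m [ 0.246  -0.0211  0.0348] turn [ 0.1 -0.  -0.2]
(np.float64(0.07), array([602.3,  77.3]), 0.91)
conical_flask None
amber_bottle None
```

The vial is seated. The flask is next.

```bash
python3 -m crank '[[[0.045,-0.004,0,0,0,0,0.0854],[0.09,-0.008,0,0,0,0,0.0854],[0.14,-0.012,0.01,0,0,0,0.0854],[0.19,-0.016,0.02,0,0,0,0.0854],[0.235,-0.018,0.035,0,0,0,0.0854]]]'
python3 - <<'E'
from h import *
p=viewer.read_camera("wrist"); f=p["frame"].copy()
for n,g in dict(conical_flask=(583,322),amber_bottle=(386,328)).items():
    b=fit(p,n,g); print(n,b)
    if b: 
        m=(render(p,n,*b[1])>.5).astype(np.uint8)*255; f[cv2.Canny(m,1,2)>0]=(0,0,255)
        if n=="conical_flask": to(*b[1],230)
cv2.imwrite("pics/w4.png",f)
E
```

```text
t: 14.6
eef_pos: [584.2, 312.6, 226.4]
tool_rot: [-3.141, 0.0, 1.567]
force: [0.8, -1.1, 0.4]
gripper_width: 85.6
grasp_force: 0.0
conical_flask (np.float64(0.09), array([582.9, 323.8]), 0.84)
at [581.9 316.1 224.6] [-3.137e+00 -1.000e-03  1.573e+00] t 14.7 shift m [ 0.0077  0.001  -0.0054] turn [-0.2 -0.1  0.1]
amber_bottle (np.float64(0.027), array([388.3, 328.4]), 0.8)
```

View pics/w4.png

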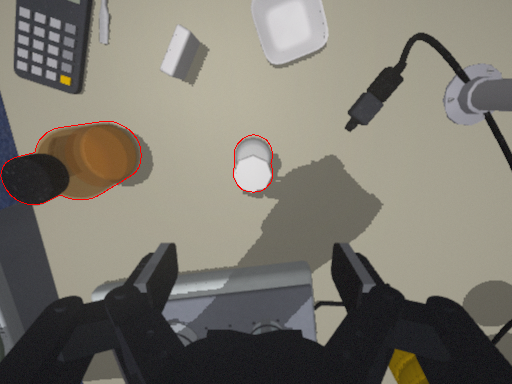

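The flask stopper is at (253,172) and the model outline fits it, so I'll grasp it.

```bash
python3 -m crank '[[[0.008,-0.001,0.02,0,0,0,0.0854],[0.013,-0.001,0.045,0,0,0,0.0854],[0.013,-0.001,0.085,0,0,0,0.0854],[0.013,-0.001,0.13,0,0,0,0.0854],[0.013,-0.001,0.153,0,0,0,0.0854]]]' && python3 -m crank '[[[0,0,0,0,0,0,0.0854],[0,0,0,0,0,0,0],[0,0,0,0,0,0,0],[0,0,0,0,0,0,0],[0,0,0,0,0,0,0]]]'; python3 -m crank '[[[0,0,0,0,0,0,0],[0,0,0,0,0,0,0],[0,0,0,0,0,0,0],[0,0,-0.01,0,0,0,0],[0,0,-0.03,0,0,0,0]]]'
```

```text
t: 15.38
eef_pos: [582.9, 322.2, 70.8]
tool_rot: [-3.139, 0.002, 1.566]
force: [0.4, -0.2, 0.2]
gripper_width: 85.4
grasp_force: 0.0
t: 16.0
eef_pos: [584.2, 324.5, 75.7]
tool_rot: [3.14, -0.001, 1.567]
force: [-3.9, -0.8, 10.8]
gripper_width: 35.2
grasp_force: 58.6
t: 16.62
eef_pos: [583.7, 323.7, 105.0]
tool_rot: [-3.141, 0.0, 1.567]
force: [0.3, -0.2, -0.9]
gripper_width: 34.8
grasp_force: 59.8
```

```bash
python3 -m crank '[[[0,0,-0.025,0,0,0,0],[0,0,-0.06,0,0,0,0],[0,0,-0.1,0,0,0,0],[0,0,-0.13,0,0,0,0],[0,0,-0.15,0,0,0,0]]]'
python3 - <<'E'
from h import *
p=viewer.read_camera("wrist"); s=status.get_state()
for z in (-71,-75,-79): print(z,fit(p,'conical_flask',s['eef_pos'][:2],s['eef_pos'][2]+z))
to(620.1,-64.3,255)
cv2.imwrite("pics/w5.png",p["frame"])
E
```

```text
t: 17.25
eef_pos: [584.1, 324.1, 257.6]
tool_rot: [3.139, -0.001, 1.567]
force: [0.4, -0.2, -1.1]
gripper_width: 35.0
grasp_force: 59.8
-71 (np.float64(0.261), array([582.5, 329.5]), 0.91)
-75 (np.float64(0.194), array([582.5, 325.8]), 0.91)
-79 (np.float64(0.133), array([582.7, 322.8]), 0.91)
at [583.8 323.8 254.8] [ 3.141 -0.     1.567] t 17.45 shift m [-3.88e-01  3.79e-02 -3.00e-04] turn [ 0.  -0.  -0.2]
```

View pics/w5.png

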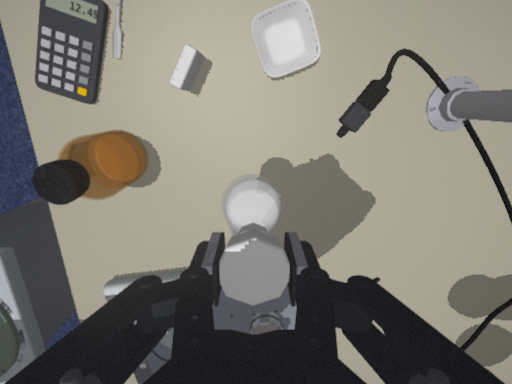

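The flask is held upright, with its base at (252,207) in the image. I'll carry it over the vial to clamp_52.

```bash
python3 -m crank '[[[-0.015,0.002,0,0,0,0,0],[-0.05,0.006,0,0,0,0,0],[-0.095,0.01,0,0,0,0,0],[-0.14,0.015,0,0,0,0,0],[-0.185,0.02,0,0,0,0,0]]]' && python3 -m crank '[[[-0.045,0.005,0,0,0,0,0],[-0.09,0.01,0,0,0,0,0],[-0.135,0.014,0,0,0,0,0],[-0.17,0.017,0,0,0,0,0],[-0.188,0.018,0,0,0,0,0]]]'
python3 - <<'E'
from h import *
p=viewer.read_camera("wrist"); s=status.get_state()
r=finder.silhouettes(p,'conical_flask')[0]; m=r["mask"]; ys,xs=np.nonzero(m); print(xs.min(),xs.max(),ys.min(),ys.max())
z=s["eef_pos"][2]-75.7
row=[ (y,np.nonzero(m[y])[0].min(),np.nonzero(m[y])[0].max()) for y in range(ys.min(),ys.min()+60,4)]; print(row)
c0=atz(p,[(xs.min()+xs.max())/2,ys.min()],z); print("far edge",c0)
to(620.1,-64.3,255)
E
```

```text
t: 18.08
eef_pos: [602.8, 136.0, 253.6]
tool_rot: [-3.14, 0.001, 1.566]
force: [0.8, -0.6, -0.7]
gripper_width: 34.9
grasp_force: 59.8
t: 18.7
eef_pos: [619.7, -52.3, 253.6]
tool_rot: [-3.14, 0.001, 1.564]
force: [0.9, 0.8, -1.0]
gripper_width: 34.9
grasp_force: 59.9
220 289 174 304
[(174, np.int64(247), np.int64(257)), (178, np.int64(234), np.int64(267)), (182, np.int64(230), np.int64(272)), (186, np.int64(227), np.int64(276)), (190, np.int64(225), np.int64(279)), (194, np.int64(223), np.int64(280)), (198, np.int64(222), np.int64(281)), (202, np.int64(222), np.int64(282)), (206, np.int64(222), np.int64(281)), (210, np.int64(222), np.int64(281)), (214, np.int64(224), np.int64(280)), (218, np.int64(226), np.int64(278)), (222, np.int64(228), np.int64(277)), (226, np.int64(229), np.int64(276)), (230, np.int64(231), np.int64(276))]
far edge [620.00972003 -29.22263663 177.91498412]
at [620.  -51.5 253.8] [-3.141e+00  1.000e-03  1.564e+00] t 18.8 shift m [-0.0128  0.0002 -0.0012] turn [-0.1  0.  -0.4]
```

```bash
python3 -m crank '[[[-0.004,0,0.005,0,0,0,0],[-0.008,0,0.02,0,0,0,0],[-0.011,0,0.035,0,0,0,0],[-0.011,0,0.045,0,0,0,0],[-0.011,0,0.055,0,0,0,0]]]' 
python3 - <<'E'
from h import *
p=viewer.read_camera("wrist"); s=status.get_state(); to(620.1,-61.3,200)
r=finder.silhouettes(p,'conical_flask')[0]; m=r["mask"]; ys,xs=np.nonzero(m)
print(xs.min(),xs.max(),ys.min(),ys.max())
for zo in (-73,-76):
    z=s["eef_pos"][2]+zo; print(zo,"far",atz(p,[(xs.min()+xs.max())/2,ys.min()],z)[1]-26)
u=proj(p,[620.1,-64.3,63]);print("clamp centre px",u); f=p["frame"].copy(); cv2.circle(f,(int(u[0]),int(u[1])),3,(0,0,255),1)
cv2.imwrite("pics/w6.png",cv2.resize(f[120:320,150:360],None,fx=3,fy=3))
E
```

```text
t: 19.42
eef_pos: [620.3, -60.0, 198.4]
tool_rot: [-3.141, -0.0, 1.567]
force: [0.6, -0.8, -1.3]
gripper_width: 35.1
grasp_force: 59.9
at [619.8 -60.  197.3] [-3.14  -0.     1.567] t 19.475 shift m [-0.0013  0.0003 -0.0027] turn [-0.1 -0.  -0.2]Traceback (most recent call last):
  File "<stdin>", line 3, in <module>
IndexError: list index out of range
```

```bash
python3 - <<'E'
from h import *
p=viewer.read_camera("wrist"); s=status.get_state(); to(620.1,-61.3,200)
for r in finder.silhouettes(p,'conical_flask')[:1]:
    m=r["mask"]; ys,xs=np.nonzero(m); print(ys.min())
    for zo in (-73,-76): print(zo,"far",atz(p,[252,ys.min()],s["eef_pos"][2]+zo)[1]-26)
f=p["frame"].copy()
for q,col in (([620.1,-64.3],(0,0,255)),):
  for rr,z in ((29,63),(36,100)):
    cv2.polylines(f,[np.int32([proj(p,[q[0]+rr*np.cos(a),q[1]+rr*np.sin(a),z]) for a in A])],True,col)
b=s["eef_pos"]; cv2.polylines(f,[np.int32([proj(p,[b[0]+26*np.cos(a),b[1]-2+26*np.sin(a),b[2]-75]) for a in A])],True,(0,255,0))
cv2.imwrite("pics/w6.png",cv2.resize(f[120:320,150:360],None,fx=3,fy=3))
E
```

```text
at [620.2 -60.  198.8] [-3.141 -0.     1.567] t 19.575 shift m [-0.0013 -0.0001 -0.0012] turn [-0.  -0.  -0.2]
174
-73 far -61.998293146340636
-76 far -62.79598070166642
```

View pics/w6.png

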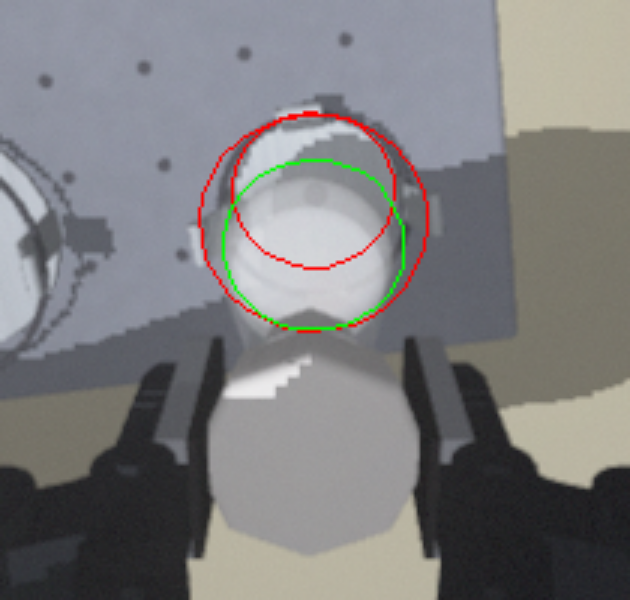

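The base sits roughly over the clamp (outline at 235–390 in the crop). I'll shift -2 mm in y and lower it.

```bash
python3 -m crank '[[[-0.002,0,0.005,0,0,0,0],[-0.002,0,0.015,0,0,0,0],[-0.002,0,0.022,0,0,0,0],[-0.002,0,0.027,0,0,0,0],[-0.002,0,0.03,0,0,0,0]]]';python3 -m crank '[[[0,0,0.004,0,0,0,0],[0,0,0.009,0,0,0,0],[0,0,0.014,0,0,0,0],[0,0,0.018,0,0,0,0],[0,0,0.02,0,0,0,0]]]';python3 -m crank '[[[0,0,0.002,0,0,0,0],[0,0,0.004,0,0,0,0],[0,0,0.006,0,0,0,0],[0,0,0.007,0,0,0,0],[0,0,0.008,0,0,0,0]]]'
```

```text
t: 20.25
eef_pos: [620.2, -62.2, 168.9]
tool_rot: [-3.141, -0.0, 1.567]
force: [0.5, -0.9, -1.2]
gripper_width: 35.5
grasp_force: 59.9
t: 20.88
eef_pos: [620.2, -62.3, 149.0]
tool_rot: [-3.141, -0.0, 1.567]
force: [0.5, 0.1, -1.2]
gripper_width: 35.0
grasp_force: 59.9
t: 21.5
eef_pos: [620.3, -62.3, 141.3]
tool_rot: [3.142, -0.0, 1.567]
force: [-0.4, -0.1, -0.6]
gripper_width: 35.1
grasp_force: 59.9
```

```bash
python3 -m crank '[[[0,0,0.001,0,0,0,0],[0,0,0.0015,0,0,0,0],[0,0,0.002,0,0,0,0],[0,0,0.0025,0,0,0,0],[0,0,0.0025,0,0,0,0]]]';python3 -m crank '[[[0,0,0.0005,0,0,0,0],[0,0,0.001,0,0,0,0],[0,0,0.0015,0,0,0,0],[0,0,0.0015,0,0,0,0],[0,0,0.0015,0,0,0,0]]]'
python3 - <<'E'
from h import *
p=viewer.read_camera("wrist")
cv2.imwrite("pics/w7.png",cv2.resize(p["frame"][90:320,150:360],None,fx=2.6,fy=2.6))
E
```

```text
t: 22.12
eef_pos: [620.3, -62.3, 138.8]
tool_rot: [3.142, 0.0, 1.567]
force: [-0.4, 0.6, -0.8]
gripper_width: 35.0
grasp_force: 59.9
t: 22.75
eef_pos: [620.7, -62.2, 138.6]
tool_rot: [3.14, 0.0, 1.567]
force: [-5.8, -0.1, 19.0]
gripper_width: 35.0
grasp_force: 61.6
```

View pics/w7.png

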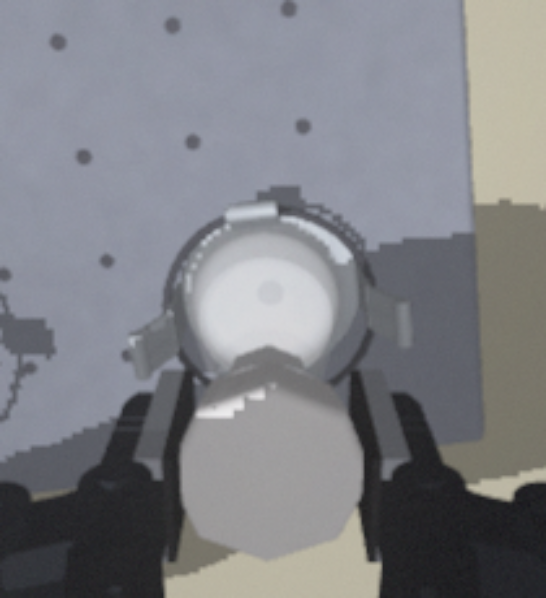

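The flask is on the disc, centred at about (265,300) in the crop, with contact at the expected height. I'll release it and go to the clear bottle.

```bash
python3 -m crank '[[[0,0,-0.0015,0,0,0,0],[0,0,-0.0015,0,0,0,0.02],[0,0,-0.0015,0,0,0,0.06],[0,0,-0.0015,0,0,0,0.075],[0,0,-0.0015,0,0,0,0.08]]]'; python3 -m crank '[[[0,0,-0.01,0,0,0,0.08],[0,0,-0.03,0,0,0,0.08],[0,0,-0.07,0,0,0,0.08],[0,0,-0.11,0,0,0,0.0854],[0,0,-0.13,0,0,0,0.0854]]]'
python3 - <<'E'
from h import *
to(401,-331.5,220)
p=viewer.read_camera("wrist"); print(fit(p,'vial',(601.7,74.4),63),fit(p,'conical_flask',(620,-64),63))
E
```

```text
t: 23.42
eef_pos: [620.3, -62.3, 138.7]
tool_rot: [-3.142, -0.0, 1.567]
force: [-0.2, 0.4, -0.0]
gripper_width: 79.7
grasp_force: 0.0
t: 24.05
eef_pos: [620.9, -62.1, 272.7]
tool_rot: [3.138, 0.0, 1.567]
force: [-0.4, -0.1, -0.5]
gripper_width: 85.3
grasp_force: 0.0
at [620.9 -62.1 272.7] [3.138 0.    1.567] t 24.05 shift m [-0.2703 -0.219   0.052 ] turn [ 0.2  0.  -0.2]
(np.float64(0.056), array([602.6,  76. ]), 0.77) (np.float64(0.082), array([619. , -62.7]), 0.68)
```

```bash
python3 -m crank '[[[-0.04,-0.033,0,0,0,0,0.0854],[-0.08,-0.065,0,0,0,0,0.0854],[-0.12,-0.098,0,0,0,0,0.0854],[-0.16,-0.13,0,0,0,0,0.0854],[-0.2,-0.163,0,0,0,0,0.0854]]]'; python3 -m crank '[[[-0.035,-0.029,0.01,0,0,0,0.0854],[-0.06,-0.05,0.02,0,0,0,0.0854],[-0.065,-0.056,0.025,0,0,0,0.0854],[-0.065,-0.056,0.025,0,0,0,0.0854],[-0.065,-0.056,0.025,0,0,0,0.0854]]]'
python3 - <<'E'
from h import *
p=viewer.read_camera("wrist"); b=fit(p,'clear_bottle',(401.2,-331.5)); print(b); to(*b[1],99)
E
```

```text
t: 24.82
eef_pos: [455.0, -262.6, 268.6]
tool_rot: [-3.141, -0.0, 1.567]
force: [0.4, 0.4, 0.2]
gripper_width: 85.7
grasp_force: 0.0
t: 25.45
eef_pos: [401.1, -325.4, 244.0]
tool_rot: [3.141, -0.0, 1.568]
force: [1.1, 0.4, 0.3]
gripper_width: 85.6
grasp_force: 0.0
(np.float64(0.036), array([ 400.8, -330.5]), 0.9)
at [ 401.  -325.6  244.1] [3.141 0.    1.568] t 25.55 shift m [-0.0049 -0.0003  0.1451] turn [ 0.   0.  -0.2]
```

```bash
python3 -m crank '[[[-0.005,0,0.02,0,0,0,0.0854],[-0.005,0,0.06,0,0,0,0.0854],[-0.005,0,0.1,0,0,0,0.0854],[-0.005,0,0.135,0,0,0,0.0854],[-0.005,0,0.145,0,0,0,0.0854]]]' && python3 -m crank '[[[0,0,0,0,0,0,0.0854],[0,0,0,0,0,0,0],[0,0,0,0,0,0,0],[0,0,0,0,0,0,0],[0,0,0,0,0,0,0]]]'; python3 -m crank '[[[0,0,0,0,0,0,0],[0,0,0,0,0,0,0],[0,0,0,0,0,0,0],[0,0,-0.01,0,0,0,0],[0,0,-0.03,0,0,0,0]]]'
```

```text
t: 26.18
eef_pos: [400.0, -330.4, 97.4]
tool_rot: [-3.14, -0.002, 1.568]
force: [0.4, -0.2, 1.1]
gripper_width: 85.5
grasp_force: 0.0
t: 26.8
eef_pos: [400.5, -331.7, 99.8]
tool_rot: [3.141, 0.001, 1.566]
force: [-1.8, -0.2, 12.0]
gripper_width: 40.1
grasp_force: 59.0
t: 27.42
eef_pos: [399.8, -331.1, 129.2]
tool_rot: [-3.141, -0.001, 1.567]
force: [-0.5, -0.0, -2.6]
gripper_width: 39.5
grasp_force: 60.8
```

```bash
python3 -m crank '[[[0,0,-0.02,0,0,0,0],[0,0,-0.05,0,0,0,0],[0,0,-0.08,0,0,0,0],[0,0,-0.11,0,0,0,0],[0,0,-0.125,0,0,0,0]]]'
python3 - <<'E'
from h import *
p=viewer.read_camera("wrist"); s=status.get_state()
for z in (-96,-100,-104): print(z,fit(p,'clear_bottle',s['eef_pos'][:2],s['eef_pos'][2]+z))
to(462.9,56,255)
E
```

```text
t: 28.05
eef_pos: [400.4, -331.5, 255.6]
tool_rot: [3.14, 0.001, 1.567]
force: [0.7, -0.2, -4.2]
gripper_width: 40.0
grasp_force: 61.0
-96 (np.float64(0.128), array([ 400.2, -325.7]), 0.72)
-100 (np.float64(0.07), array([ 400.4, -329.6]), 0.72)
-104 (np.float64(0.054), array([ 400.6, -332.9]), 0.72)
at [ 399.9 -331.2  253.1] [-3.141 -0.     1.567] t 28.25 shift m [ 0.3875  0.0614 -0.0018] turn [-0.  -0.  -0.2]
```

Bottle held, with its axis on the TCP. Carrying it to clamp_68.

```bash
python3 -m crank '[[[0.015,0.001,0,0,0,0,0],[0.05,0.005,0,0,0,0,0],[0.095,0.012,0,0,0,0,0],[0.14,0.02,0,0,0,0,0],[0.185,0.028,0,0,0,0,0]]]' && python3 -m crank '[[[0.045,0.01,0,0,0,0,0],[0.09,0.018,0,0,0,0,0],[0.13,0.025,0,0,0,0,0],[0.16,0.03,0,0,0,0,0],[0.18,0.032,0,0,0,0,0]]]' && python3 -m crank '[[[0.01,0.001,0,0,0,0,0],[0.018,0.001,0.005,0,0,0,0],[0.022,0.001,0.012,0,0,0,0],[0.022,0.001,0.02,0,0,0,0],[0.022,0.001,0.025,0,0,0,0]]]'
python3 - <<'E'
from h import *
p=viewer.read_camera("wrist"); s=status.get_state()
print(fit(p,'clear_bottle',s['eef_pos'][:2],s['eef_pos'][2]-100))
to(462.9,56,163)
E
```

```text
t: 28.88
eef_pos: [428.5, -144.1, 253.1]
tool_rot: [-3.141, -0.0, 1.567]
force: [1.0, 0.6, -2.3]
gripper_width: 39.7
grasp_force: 60.9
t: 29.5
eef_pos: [460.9, 35.7, 253.1]
tool_rot: [-3.14, -0.0, 1.569]
force: [-0.4, -0.3, -3.2]
gripper_width: 39.7
grasp_force: 60.9
t: 30.12
eef_pos: [462.6, 54.9, 228.0]
tool_rot: [-3.141, 0.0, 1.566]
force: [-0.4, -0.5, -2.3]
gripper_width: 40.1
grasp_force: 60.9
(np.float64(0.061), array([462.5,  55.6]), 0.96)
at [462.5  55.  228.2] [-3.141  0.     1.566] t 30.225 shift m [0.001  0.0004 0.0652] turn [-0.1  0.  -0.3]
```

```bash
python3 -m crank '[[[0.001,0.0005,0.01,0,0,0,0],[0.001,0.0005,0.02,0,0,0,0],[0.001,0.0005,0.03,0,0,0,0],[0.001,0.0005,0.037,0,0,0,0],[0.001,0.0005,0.042,0,0,0,0]]]';python3 -m crank '[[[0,0,0.005,0,0,0,0],[0,0,0.01,0,0,0,0],[0,0,0.015,0,0,0,0],[0,0,0.018,0,0,0,0],[0,0,0.02,0,0,0,0]]]';python3 -m crank '[[[0,0,0.0008,0,0,0,0],[0,0,0.0016,0,0,0,0],[0,0,0.0024,0,0,0,0],[0,0,0.003,0,0,0,0],[0,0,0.003,0,0,0,0]]]'
```

```text
t: 30.85
eef_pos: [463.3, 56.4, 186.3]
tool_rot: [-3.141, -0.0, 1.567]
force: [-0.1, 0.1, -3.8]
gripper_width: 39.7
grasp_force: 61.0
t: 31.48
eef_pos: [463.3, 56.4, 166.7]
tool_rot: [-3.142, -0.0, 1.567]
force: [0.2, 0.5, -3.1]
gripper_width: 39.8
grasp_force: 61.0
t: 32.1
eef_pos: [463.3, 56.4, 163.8]
tool_rot: [-3.142, -0.0, 1.567]
force: [-0.1, -0.2, -3.7]
gripper_width: 39.6
grasp_force: 61.0
```

```bash
python3 -m crank '[[[0,0,0.0005,0,0,0,0],[0,0,0.001,0,0,0,0],[0,0,0.0015,0,0,0,0],[0,0,0.002,0,0,0,0],[0,0,0.002,0,0,0,0]]]'
```

```text
t: 32.72
eef_pos: [463.4, 56.5, 162.8]
tool_rot: [3.141, 0.001, 1.567]
force: [-8.1, -0.2, 24.6]
gripper_width: 39.9
grasp_force: 64.0
```

Seated. Releasing it and going to the amber bottle at (388,328).

```bash
python3 -m crank '[[[0,0,-0.0015,0,0,0,0],[0,0,-0.0015,0,0,0,0.02],[0,0,-0.0015,0,0,0,0.06],[0,0,-0.0015,0,0,0,0.075],[0,0,-0.0015,0,0,0,0.08]]]'; python3 -m crank '[[[0,0,-0.01,0,0,0,0.08],[0,0,-0.03,0,0,0,0.08],[0,0,-0.06,0,0,0,0.08],[0,0,-0.09,0,0,0,0.0854],[0,0,-0.1,0,0,0,0.0854]]]';python3 -m crank '[[[0.04,-0.012,0,0,0,0,0.0854],[0.085,-0.025,0,0,0,0,0.0854],[0.13,-0.04,0,0,0,0,0.0854],[0.175,-0.053,0,0,0,0,0.0854],[0.22,-0.066,0,0,0,0,0.0854]]]';python3 -m crank '[[[0.03,-0.008,0,0,0,0,0.0854],[0.04,-0.009,0,0,0,0,0.0854],[0.042,-0.009,0,0,0,0,0.0854],[0.042,-0.009,0.005,0,0,0,0.0854],[0.042,-0.009,0.005,0,0,0,0.0854]]]'
python3 - <<'E'
from h import *
p=viewer.read_camera("wrist"); b=fit(p,'amber_bottle',(388,328)); print(b); to(*b[1],107)
E
```

```text
t: 33.35
eef_pos: [463.3, 56.4, 163.3]
tool_rot: [3.142, -0.0, 1.567]
force: [0.4, 0.2, -0.7]
gripper_width: 80.4
grasp_force: 0.0
t: 33.98
eef_pos: [463.8, 56.6, 265.3]
tool_rot: [3.139, -0.0, 1.567]
force: [0.5, 0.1, -0.5]
gripper_width: 85.5
grasp_force: 0.0
t: 34.6
eef_pos: [397.5, 277.8, 263.2]
tool_rot: [-3.141, 0.0, 1.567]
force: [2.1, 0.4, 0.1]
gripper_width: 85.5
grasp_force: 0.0
t: 35.22
eef_pos: [389.7, 317.6, 257.8]
tool_rot: [-3.141, 0.001, 1.565]
force: [0.8, -0.3, -0.0]
gripper_width: 85.4
grasp_force: 0.0
(np.float64(0.034), array([388.3, 328.9]), 0.78)
at [389.7 318.1 258.3] [-3.142  0.     1.566] t 35.325 shift m [ 0.0109 -0.0014  0.1513] turn [-0.   0.  -0.3]
```

```bash
python3 -m crank '[[[0.007,-0.001,0.02,0,0,0,0.0854],[0.0108,-0.001,0.06,0,0,0,0.0854],[0.0108,-0.001,0.105,0,0,0,0.0854],[0.0108,-0.001,0.14,0,0,0,0.0854],[0.0108,-0.001,0.15,0,0,0,0.0854]]]' && python3 -m crank '[[[0,0,0,0,0,0,0.0854],[0,0,0,0,0,0,0],[0,0,0,0,0,0,0],[0,0,0,0,0,0,0],[0,0,0,0,0,0,0]]]'; python3 -m crank '[[[0,0,0,0,0,0,0],[0,0,0,0,0,0,0],[0,0,0,0,0,0,0],[0,0,-0.01,0,0,0,0],[0,0,-0.03,0,0,0,0]]]'
```

```text
t: 35.95
eef_pos: [387.9, 328.8, 106.9]
tool_rot: [-3.14, 0.001, 1.567]
force: [-0.3, 0.1, 1.4]
gripper_width: 85.2
grasp_force: 0.0
t: 36.58
eef_pos: [388.5, 329.9, 109.3]
tool_rot: [3.141, -0.001, 1.567]
force: [-3.1, -1.2, 12.7]
gripper_width: 42.7
grasp_force: 59.2
t: 37.2
eef_pos: [388.1, 329.1, 138.7]
tool_rot: [-3.141, 0.001, 1.567]
force: [1.0, 0.5, -4.8]
gripper_width: 42.1
grasp_force: 61.6
```

```bash
python3 -m crank '[[[0,0,-0.02,0,0,0,0],[0,0,-0.06,0,0,0,0],[0,0,-0.105,0,0,0,0],[0,0,-0.15,0,0,0,0],[0,0,-0.18,0,0,0,0]]]'; python3 -m crank '[[[0,0,-0.01,0,0,0,0],[0,0,-0.015,0,0,0,0],[0,0,-0.015,0,0,0,0],[0,0,-0.015,0,0,0,0],[0,0,-0.015,0,0,0,0]]]'
python3 - <<'E'
from h import *
p=viewer.read_camera("wrist"); s=status.get_state()
print(fit(p,'amber_bottle',s['eef_pos'][:2],s['eef_pos'][2]-109.3))
to(481.4,-82.8,334)
E
```

```text
t: 37.83
eef_pos: [388.2, 329.5, 320.8]
tool_rot: [3.14, -0.001, 1.567]
force: [0.9, -0.3, -5.6]
gripper_width: 42.3
grasp_force: 62.6
t: 38.45
eef_pos: [388.3, 329.4, 332.7]
tool_rot: [-3.141, 0.0, 1.567]
force: [-0.1, -0.9, -5.1]
gripper_width: 42.2
grasp_force: 62.9
None
at [388.3 329.5 333. ] [-3.141  0.     1.567] t 38.55 shift m [-0.4119  0.0947 -0.001 ] turn [-0.   0.  -0.2]
```

Lifted; the bottle's base is at about z 224, above the clear bottle's top at 199. Crossing over.

```bash
python3 -m crank '[[[-0.015,0.004,0,0,0,0,0],[-0.05,0.012,0,0,0,0,0],[-0.09,0.022,0,0,0,0,0],[-0.13,0.031,0,0,0,0,0],[-0.17,0.04,0,0,0,0,0]]]' && python3 -m crank '[[[-0.04,0.01,0,0,0,0,0],[-0.08,0.019,0,0,0,0,0],[-0.12,0.028,0,0,0,0,0],[-0.16,0.037,0,0,0,0,0],[-0.19,0.044,0,0,0,0,0]]]' && python3 -m crank '[[[-0.025,0.006,0,0,0,0,0],[-0.04,0.009,0,0,0,0,0],[-0.05,0.011,0,0,0,0,0],[-0.052,0.011,0,0,0,0,0],[-0.052,0.011,0,0,0,0,0]]]'
python3 - <<'E'
from h import *
to(481.4,-82.8,172.3)
E
```

```text
t: 39.17
eef_pos: [427.9, 157.1, 333.3]
tool_rot: [3.141, 0.0, 1.566]
force: [1.0, 0.0, -5.4]
gripper_width: 42.1
grasp_force: 62.5
t: 39.8
eef_pos: [470.7, -33.4, 333.3]
tool_rot: [-3.142, 0.0, 1.565]
force: [0.6, 0.1, -4.5]
gripper_width: 41.9
grasp_force: 62.5
t: 40.42
eef_pos: [481.6, -82.3, 333.4]
tool_rot: [3.142, -0.0, 1.567]
force: [0.5, -0.3, -5.4]
gripper_width: 42.4
grasp_force: 62.5
at [481.6 -82.3 333.4] [ 3.142 -0.     1.567] t 40.425 shift m [-0.0006 -0.0003  0.1611] turn [ 0.  -0.  -0.2]
```

```bash
python3 -m crank '[[[-0.0005,0,0.015,0,0,0,0],[-0.0005,0,0.04,0,0,0,0],[-0.0005,0,0.065,0,0,0,0],[-0.0005,0,0.088,0,0,0,0],[-0.0005,0,0.1,0,0,0,0]]]'
python3 - <<'E'
from h import *
p=viewer.read_camera("wrist"); s=status.get_state()
print(fit(p,'amber_bottle',s['eef_pos'][:2],s['eef_pos'][2]-109.3)); f=p["frame"].copy()
for rr,z in ((43,63),(50,110)): cv2.polylines(f,[np.int32([proj(p,[481.4+rr*np.cos(a),-82.8+rr*np.sin(a),z]) for a in A])],True,(0,0,255))
cv2.imwrite("pics/w8.png",f); to(481.4,-82.8,172.3)
E
```

```text
t: 41.05
eef_pos: [481.0, -82.9, 231.6]
tool_rot: [-3.14, -0.001, 1.567]
force: [0.6, -0.0, -4.5]
gripper_width: 41.9
grasp_force: 62.4
(np.float64(0.077), array([481.1, -84.4]), 0.88)
at [481.2 -83.1 232.1] [-3.140e+00 -1.000e-03  1.567e+00] t 41.15 shift m [0.0002 0.0004 0.0598] turn [-0.1 -0.  -0.2]
```

View pics/w8.png

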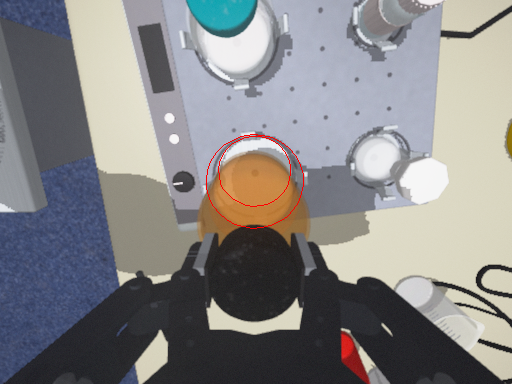

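The amber bottle is above clamp_80 and lined up with the clamp circle at (254,175). The other three vessels stand in their clamps at (235,40), (380,20) and (380,158).

```bash
python3 -m crank '[[[0,0,0.008,0,0,0,0],[0,0,0.018,0,0,0,0],[0,0,0.028,0,0,0,0],[0,0,0.036,0,0,0,0],[0,0,0.04,0,0,0,0]]]';python3 -m crank '[[[0,0,0.004,0,0,0,0],[0,0,0.008,0,0,0,0],[0,0,0.012,0,0,0,0],[0,0,0.015,0,0,0,0],[0,0,0.017,0,0,0,0]]]';python3 -m crank '[[[0,0,0.0005,0,0,0,0],[0,0,0.001,0,0,0,0],[0,0,0.0015,0,0,0,0],[0,0,0.002,0,0,0,0],[0,0,0.002,0,0,0,0]]]'
```

```text
t: 41.78
eef_pos: [481.6, -83.4, 192.7]
tool_rot: [-3.141, -0.0, 1.567]
force: [0.0, -0.9, -4.7]
gripper_width: 42.5
grasp_force: 62.4
t: 42.4
eef_pos: [481.7, -83.4, 176.1]
tool_rot: [-3.142, -0.0, 1.567]
force: [0.3, 0.4, -5.0]
gripper_width: 42.1
grasp_force: 62.4
t: 43.02
eef_pos: [481.7, -83.4, 174.3]
tool_rot: [-3.142, -0.0, 1.567]
force: [-0.1, 0.2, -4.5]
gripper_width: 42.3
grasp_force: 62.4
```

```bash
python3 -m crank '[[[0,0,0.0005,0,0,0,0],[0,0,0.001,0,0,0,0],[0,0,0.0015,0,0,0,0],[0,0,0.002,0,0,0,0],[0,0,0.002,0,0,0,0]]]'; python3 -m crank '[[[0,0,0.0005,0,0,0,0],[0,0,0.001,0,0,0,0],[0,0,0.001,0,0,0,0],[0,0,0.001,0,0,0,0],[0,0,0.001,0,0,0,0]]]'
```

```text
t: 43.65
eef_pos: [481.7, -83.4, 172.4]
tool_rot: [3.142, 0.0, 1.567]
force: [-2.3, -0.6, 0.2]
gripper_width: 42.1
grasp_force: 63.1
t: 44.28
eef_pos: [481.8, -83.5, 172.3]
tool_rot: [3.141, 0.001, 1.567]
force: [-9.0, -0.4, 22.6]
gripper_width: 41.8
grasp_force: 65.5
```

Seated. Releasing it, rising clear and checking all four.

```bash
python3 -m crank '[[[0,0,-0.0015,0,0,0,0],[0,0,-0.0015,0,0,0,0.02],[0,0,-0.0015,0,0,0,0.06],[0,0,-0.0015,0,0,0,0.075],[0,0,-0.0015,0,0,0,0.08]]]'; python3 -m crank '[[[0,0,-0.01,0,0,0,0.08],[0,0,-0.03,0,0,0,0.08],[0,0,-0.06,0,0,0,0.08],[0,0,-0.1,0,0,0,0.0854],[0,0,-0.14,0,0,0,0.0854]]]';python3 -m crank '[[[-0.03,0,0,0,0,0,0.0854],[-0.06,0,0,0,0,0,0.0854],[-0.09,0,0,0,0,0,0.0854],[-0.1,0,0,0,0,0,0.0854],[-0.1,0,0,0,0,0,0.0854]]]'
python3 - <<'E'
from h import *
C=dict(vial=(601.7,74.4),clear_bottle=(462.9,56),amber_bottle=(481.4,-82.8),conical_flask=(620.1,-64.3))
for c in ("wrist","top"):
    p=viewer.read_camera(c); f=p["frame"].copy()
    for n,g in C.items():
        print(c,n,g,fit(p,n,g,63)); f[cv2.Canny((render(p,n,*g,63)>.5).astype(np.uint8)*255,1,2)>0]=(0,0,255)
    cv2.imwrite(f"pics/end_{c}.png",f)
E
```

```text
t: 44.9
eef_pos: [481.8, -83.4, 172.8]
tool_rot: [3.141, -0.0, 1.567]
force: [0.1, 0.2, 1.1]
gripper_width: 80.3
grasp_force: 0.0
t: 45.52
eef_pos: [481.5, -83.2, 314.8]
tool_rot: [3.141, -0.0, 1.567]
force: [0.8, -1.1, 0.1]
gripper_width: 85.6
grasp_force: 0.0
t: 46.15
eef_pos: [481.3, -183.3, 313.1]
tool_rot: [3.141, -0.0, 1.566]
force: [-0.4, 0.9, 0.3]
gripper_width: 85.2
grasp_force: 0.0
wrist vial (601.7, 74.4) None
wrist clear_bottle (462.9, 56) (np.float64(1.0), array([462.9,  56. ]), 0.61)
wrist amber_bottle (481.4, -82.8) (np.float64(0.053), array([480.9, -85.8]), 0.81)
wrist conical_flask (620.1, -64.3) (np.float64(0.113), array([617.2, -63.8]), 0.61)
top vial (601.7, 74.4) (np.float64(0.115), array([597.2,  75. ]), 0.6)
top clear_bottle (462.9, 56) (np.float64(0.13), array([461.3,  55.9]), 0.84)
top amber_bottle (481.4, -82.8) (np.float64(0.138), array([479.6, -83.8]), 0.62)
top conical_flask (620.1, -64.3) (np.float64(0.275), array([615.7, -65.1]), 0.56)
```

View pics/end_wrist.png

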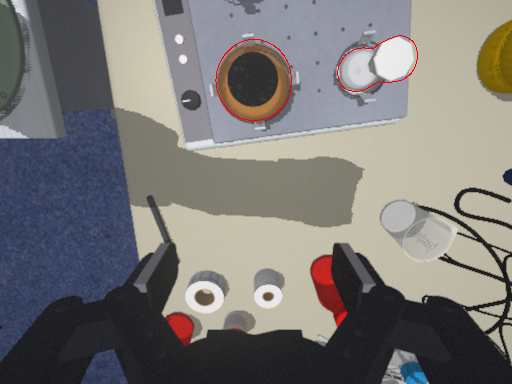

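The final view shows the amber bottle at (254,78) and the flask at (375,65) standing upright in their clamps. The top-camera fits put all four vessels within about 4.5 mm of their clamp centres.

```bash
python3 -c "
from h import *
print(ticket.close_job())"
```

```text
the job is handed in; nothing more can be done
None
```

The vial, flask, clear bottle and amber bottle are each seated upright in their own clamps and released, and the job was handed in at about 46 s; no verdict came back.

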